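# Refit and lock the irrigation filter's screen cartridge, then turn the water on

## Task

The rinsed screen cartridge is standing among the plant pots on the potting bench. Fit it back into the leaning filter housing: lugs in the keyways, push it in against the spring, turn it clockwise to the stop and let it spring back up into its locking notches. Only then open the water valve beside the filter by swinging its lever all the way round until it lies in line with the pipe, and leave the pots and the spray bottle standing where they are.

Things in the scene. Friction and masses are not known exactly. Their poses are not given: they have to be found in the camera images.
- cartridge: screen cartridge, loose, upright at the start, 126 mm tall, about 0.18 kg, the same after half a turn about its axis. Origin: centre of its flat foot; z up its axis to the cap, x along the grip bar. Upwards: steel screen 44 mm diameter, z 0 to 50; black plug 55 mm diameter, z 50 to 80, its lowest 5 mm tapered; round cap 82 mm diameter, z 80 to 88; grip bar z 88 to 126
- cart_grip (a point): on the cartridge's axis, 110 mm above its foot, in the middle of the grip bar: an upright bar across the cap, 58 mm long (cartridge x), 14 mm thick (y), 38 mm high (z 88 to 126)
- cart_lug (a point): outer end of the lug at the cartridge's +x side; a like lug stands at -x. Each reaches 36 mm from the axis, is 12 mm wide and 8 mm high, z 56 to 64 above the foot
- neck: open mouth of the grey filter housing, fixed to the station. Origin: centre of the mouth in the plane of its rim, 183 mm above the bench; z points out of the mouth along the housing's axis, 25 degrees from vertical, leaning to the station's front (-x); x is the line of the bar and lugs when locked. Collar 97 mm diameter outside (103 over its ribs), bore 58 mm (52 mm beyond a depth of 36 mm)
- keyway (a point): one of two opposite keyways for the lugs, at the rim, 37 mm from the axis, 60 degrees anticlockwise from the neck's +x seen looking into the mouth (turned about neck +z); the other is opposite. 17 mm wide, open at the rim. From each a track under the lip runs 60 degrees clockwise and stops there; the other way is blocked
- notch (a point): roof of the notch at the end of the track, 37 mm from the axis at the neck's +x, 6 mm below the rim (a second is opposite): 17 mm wide, 6 mm high, open downwards. Between keyway and notch the lip is 12 mm thick, so the lugs pass only while the foot is 76 to 80 mm below the rim; at 80 the cap meets the rim
- follower_rest (a point): on the housing's axis, 62 mm below the rim: here the foot meets the sprung follower. It pushes back 3 N at first touch, 7 N locked (foot 70 mm below the rim, lugs held up in the notches, cap 10 mm off the rim), 12 N pushed home (80 mm). A cartridge let go before it is turned is pushed up again
- valve (a joint): the ball valve's lever, rad: 0 shut (lever across the pipe, pointing away from the filter), 1.57 fully open (lever in line with the pipe, pointing to the front of the station, the way the housing leans); grows anticlockwise seen from above; stiff, about 0.22 N m, stays where it is left
- valve_stem (a point): point on the lever's upright turning axis, at the height of the middle of the lever's grip, about 124 mm above the bench
- lever_tip (a point): middle of the lever's end, 110 mm from its turning axis. The lever is level; its outer 62 mm is a black grip 18 mm wide and 12 mm thick (118 to 130 mm above the bench), centred on this height
- station: filter station: steel base plate with grey pipework, brass valve and leaning filter housing; origin on the bench, x along the pipe runs, away from the robot, y to the left. The plate covers x -125 to 125, y -78 to 198 mm; the pipes, about 30 mm in radius, run 65 mm above the bench and reach up to 103 mm, the housing's collar to 205 mm
- pot_a: empty black plant pot, 90 mm wide, 85 mm high, standing; origin at the centre of its underside
- pot_b: another such pot
- pot_c: another such pot, left of the station
- pot_stack: stack of five such pots, 90 mm wide, 149 mm high; origin at the centre of its underside
- spray: spray bottle, white, 76 mm diameter, 222 mm high; origin at the centre of its underside

How it is judged:
On the way, in this order (a step that is already met when the one before it is completed fails the run):
1. the cartridge is locked in the filter housing: in line with its axis, turned to the notches and risen into them (z of cartridge in the frame of neck between -0.0735 and -0.067 m and angle between the x axis of cartridge and the x axis of neck, either way round below 0.2 rad and angle between the z axis of cartridge and the z axis of neck, either way round below 0.1 rad), for 0.2 s.
2. the valve lever is swung fully open (value of joint valve above 1.4 rad), for 0.2 s.
At the end, for the whole second after the job is handed in: the cartridge is at rest in the filter housing, locked: its foot 67 to 73.5 mm below the rim along the housing's axis, its axis within 0.1 rad of the housing's, its bar within 0.2 rad of the housing's x axis; and the valve lever stands beyond 1.4 rad (of 1.57) (all of step 1 and linear speed of cartridge below 0.02 m/s and value of joint valve above 1.4 rad); the robot touches nothing.
It fails at once if the valve is opened (beyond 0.4 rad) while the cartridge is not locked in the housing (value of joint valve above 0.4 rad and not (z of cartridge in the frame of neck between -0.08 and -0.065 m and angle between the x axis of cartridge and the x axis of neck, either way round below 0.3 rad)).
It fails at once if a pot, the pot stack or the spray bottle is moved by more than 40 mm or knocked over (distance of any of pot_a, pot_b, pot_c, pot_stack, spray from where it was at the start of the episode above 0.04 m or angle between any of pot_a, pot_b, pot_c, pot_stack, spray's own z axis and vertical above 0.6 rad).
It also fails if it takes over 61 s, if anything falls off the work surface, if the arm or the gripper's body presses on something with over 40 N, if the wrist force passes 120 N, or if a joint passes its speed limit or range.

## Robot

A 6-joint arm with a two-finger parallel gripper is mounted at the origin on the work surface. World frame = base frame: x ahead of the robot, y to its left, z up, the work surface at z = 0. Lengths are in m, angles in rad, forces in N, time in s.
With the tool pointing down it reaches from about 0.3 to 0.825 m from the base axis. Payload 5.4 kg.
Tool frame: the origin (TCP) lies at the very end of the fingers, on their centre line; the grasp point (between the pads) lies 19 mm behind it; z points along the fingers, y is the line along which they close (so a half turn about z gives the same grasp; the last joint's range is limited). The gripper opens to 92 mm and grips with 3 to 60 N. Pads are 20 mm wide; open, the fingers measure 128 mm over their backs; the gripper's body (75 mm by 189 mm) begins 69 mm behind the grasp point.
Start: joints at [1.118, 0.158, 1.597, -0, 1.386, -0.21], TCP at [0.138, 0.558, 0.215] pointing down, gripper open.
Joint ranges: [-2.91, 2.91], [-0.94, 2.29], [0.18, 2.7], [-1.29, 4.43], [0.17, 2.64], [-3, 3]. Speed limits (rad/s): [2.57, 2.57, 3.14, 3.14, 3.14, 3.14].

## Interface

Orientations are given as a rotation vector (axis times angle).
In Python, from workcell import bot gives the robot as it stands. Calls block until the motion is done:
- bot.goto(position, orientation): joint-space move of the TCP to a pose.
- bot.line_to(position, rot=None, max_speed=0.15): straight line of the TCP; rot=None keeps the orientation; max_speed is the mean speed in m/s.
- bot.set_joints(angles): joint-space move.
- bot.set_gripper(opening, newtons=None): opening from 0.0 (shut) to 1.0 (fully open); newtons is the grip in N (None keeps the last); returns when the fingers have stopped.
- bot.hold(seconds).
- bot.inverse_kinematics(position, orientation): joint angles nearest the present ones, or None.
- bot.read_camera(name): name is "scene" or "top" or "wrist"; returns a dict with "pixels" (400x640x3 uint8, blue, green, red), "fx", "fy", "cx", "cy" (pixels), "R" (3x3) and "t" (3): a world point X has camera coordinates R X + t. Camera axes: x right, y down, z forward; pixel columns grow to the right and rows downward; lengths in m; the calibration is good to about 2 mm. A picture is of the moment at which its call begins. There is no depth.
A pose or a line that the arm cannot do raises bot.MotionError and nothing moves.
- bot.job_done(): hands the job in; it is judged then, once.
Readings, each from a call of its own:
- bot.current_clock(): time.
- bot.current_joints(): joint angles.
- bot.current_joint_vel(): joint speeds.
- bot.current_effort(): joint torques, N m.
- bot.current_ee_pos(): TCP position.
- bot.current_tool_rot(): TCP orientation.
- bot.current_contact_force(): force on the tool from outside, world axes, zero at the start.
- bot.current_ft_torque(): the same for the moment, N m.
- bot.current_opening(): opening from 0.0 (shut) to 1.0 (fully open).
- bot.current_grip_force(): force on a finger pad.
Only numpy, scipy, OpenCV 4.12 (cv2) and the standard library are available. Lean on these libraries where they do the work, as an engineer would, in place of code of your own. Each camera call takes 0.05 s, during which the arm holds its last target. There are 200 camera calls.

## Working session

There is one attempt and no reset: what is moved stays moved. The work goes in short steps, each a Python script; the robot and the scene stay as the last script left them, time stands still between calls to the robot, and variables do not carry over. Pictures are saved under pics/ and viewed, at most 10 in all, crops included, and the job is handed in when it is done.

```bash
mkdir -p pics; ls; python3 - <<'E'
from workcell import bot
import cv2,numpy as np,pickle
d={}
for n in("scene","top","wrist"):
    c=bot.read_camera(n);d[n]=c;cv2.imwrite(f"pics/{n}0.png",c["pixels"])
    print(n,c["fx"],c["cx"],c["cy"],np.round(c["R"],3).tolist(),np.round(c["t"],3), np.round(-np.array(c["R"]).T@c["t"],3))
pickle.dump(d,open("cams.pkl","wb"));print(bot.current_clock())
E
```

```text
pics
scene 393.1830817956227 315.647019730746 200.52616990829736 [[0.481, 0.876, -0.019], [0.523, -0.305, -0.796], [-0.703, 0.373, -0.605]] [-0.273 -0.199  1.498] [ 1.289 -0.381  0.743]
top 444.007293408749 321.3035256428545 207.7999885541904 [[0.021, -1.0, 0.017], [-0.993, -0.023, -0.119], [0.12, -0.014, -0.993]] [-0.026  0.581  1.287] [0.423 0.006 1.347]
wrist 293.2122017137446 319.15236736675314 200.44849815771738 [[0.241, 0.971, -0.001], [0.937, -0.232, 0.26], [0.252, -0.064, -0.966]] [-0.574 -0.029  0.39 ] [0.067 0.575 0.384]
0.15
```

View pics/scene0.png

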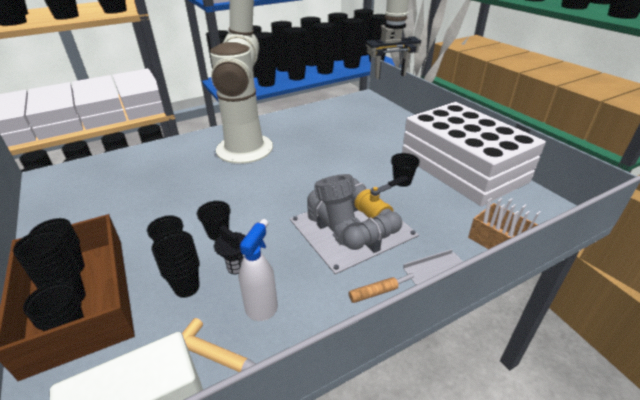

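View pics/top0.png

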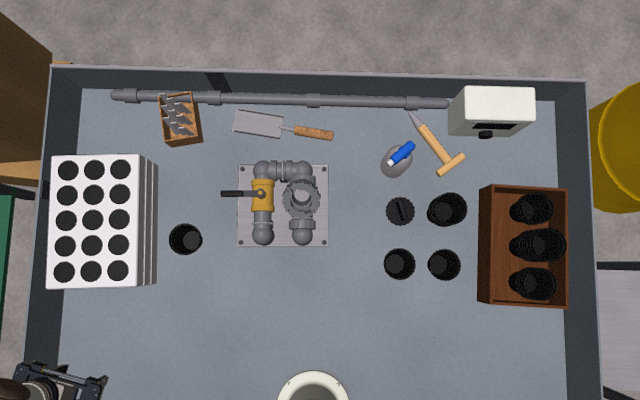

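The top view shows the cartridge at (400,211) among the pots, the station plate spanning (238–328,165–246), the collar near (301,198) and the lever tip at (222,193). The scene view confirms that the cartridge stands between a pot, the stack and the spray bottle. Next I'll do rough casts and close-up wrist views.

```bash
cat > h.py <<'E'
from workcell import bot
import cv2,numpy as np,pickle
from scipy.spatial.transform import Rotation as Ro
def cast(c,u,v,z):
    R=np.array(c["R"]);o=-R.T@np.array(c["t"])
    d=R.T@np.array([(u-c["cx"])/c["fx"],(v-c["cy"])/c["fy"],1]);return o+d*(z-o[2])/d[2]
def proj(c,X):
    p=np.array(c["R"])@X+np.array(c["t"]);return np.array([c["fx"]*p[0]/p[2]+c["cx"],c["fy"]*p[1]/p[2]+c["cy"]])
def rv(x,z):  # rotvec from tool x (approx) and tool z directions
    z=np.array(z,float);z/=np.linalg.norm(z);y=np.cross(z,x);y/=np.linalg.norm(y)
    return Ro.from_matrix(np.c_[np.cross(y,z),y,z]).as_rotvec()
def snap(n,f):
    c=bot.read_camera(n);cv2.imwrite(f"pics/{f}.png",c["pixels"]);pickle.dump(c,open(f"{f}.pkl","wb"));return c
E
python3 - <<'E'
from h import *
d=pickle.load(open("cams.pkl","rb"));T=d["top"]
for n,u,v,z in [("cart",400,211,.126),("plate",238,165,.004),("plate",328,165,.004),("plate",328,246,.004),("plate",238,246,.004),("neck",301,197,.183),("tip",222,193,.124),("stem",262,194,.124),("stackb",447,209,.149),("a",399,264,.085),("b",444,265,.085),("c",185,239,.085),("spray",398,157,.2)]:
    print(n,np.round(cast(T,u,v,z),3))
print(Ro.from_rotvec(bot.current_tool_rot()).as_matrix().round(2))
k=cast(T,400,211,.126); s=cast(T,285,200,.1)
for f,p,x in (("w_st",[s[0]-.04,s[1],.36],[1,0,0]),("w_ca",[k[0]-.04,k[1],.30],[1,0,0])):
    bot.goto(p,rv(x,[0,0,-1])); c=snap("wrist",f); print(bot.current_clock(),np.round(-np.array(c["R"]).T@c["t"],3))
print(bot.current_contact_force())
a=cv2.imread("pics/w_st.png");b=cv2.imread("pics/w_ca.png")
cv2.imwrite("pics/ab.png",np.hstack([a[:,100:500],b[:,100:500]]))
E
```

```text
cart [ 0.566 -0.23   0.126]
plate [0.711 0.245 0.004]
plate [ 0.718 -0.031  0.004]
plate [ 0.469 -0.036  0.004]
plate [0.463 0.235 0.004]
neck [0.591 0.043 0.183]
tip [0.605 0.265 0.124]
stem [0.605 0.154 0.124]
stackb [ 0.572 -0.355  0.149]
a [ 0.42  -0.235  0.085]
b [ 0.42  -0.363  0.085]
c [0.477 0.371 0.085]
spray [ 0.701 -0.211  0.2  ]
[[-0.97  0.24 -0.  ]
 [ 0.24  0.97 -0.  ]
 [ 0.   -0.   -1.  ]]
2.4917 [0.626 0.091 0.53 ]
3.7833 [ 0.6   -0.23   0.471]
[ 0.37435712 -0.17448728  0.34701421]
```

View pics/ab.png

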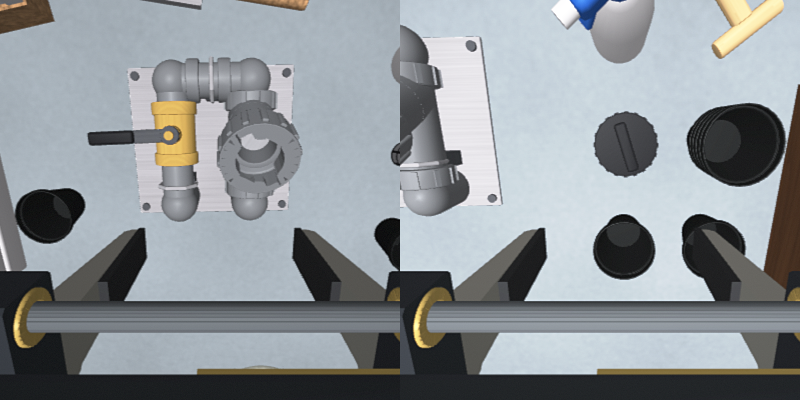

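Left panel: the mouth is near (264,155) in the panel, the valve stem at (170,135) and the lever tip at (90,138). Right panel: the cartridge cap is at (626,145), with its bar running from about (615,125) to (634,167). I'll measure these from enlarged crops.

```bash
python3 - <<'E'
from h import *
a=cv2.imread("pics/w_st.png");b=cv2.imread("pics/w_ca.png")
A=cv2.resize(a[90:215,300:420],None,fx=4,fy=4,interpolation=cv2.INTER_CUBIC)
B=cv2.resize(b[105:185,285:365],None,fx=4,fy=4,interpolation=cv2.INTER_CUBIC)
B=cv2.convertScaleAbs(B,alpha=2.2)
C=np.zeros((500,800,3),np.uint8);C[:,:480]=A;C[:320,480:]=B
cv2.imwrite("pics/z.png",C)
# plate corners: low-saturation bright in w_st
st=pickle.load(open("w_st.pkl","rb"));ca=pickle.load(open("w_ca.pkl","rb"))
hsv=cv2.cvtColor(a,cv2.COLOR_BGR2HSV)
m=((hsv[...,1]<14)&(hsv[...,2]>170)).astype(np.uint8); m[:50]=0;m[225:]=0;m[:,:215]=0;m[:,410:]=0
m=cv2.morphologyEx(m,cv2.MORPH_OPEN,np.ones((3,3)))
pts=cv2.findNonZero(m);h=cv2.convexHull(pts);q=cv2.approxPolyN(h,4).reshape(-1,2) if hasattr(cv2,"approxPolyN") else cv2.boxPoints(cv2.minAreaRect(h))
for p in q: print("corner",p,np.round(cast(st,*p,.006),4))
# cap blob in w_ca
g=cv2.cvtColor(b,cv2.COLOR_BGR2GRAY);k=(g<95).astype(np.uint8);n,l,s,cen=cv2.connectedComponentsWithStats(k)
i=l[145,526];print("cap",s[i],cen[i],np.round(cast(ca,*cen[i],.088),4))
print("grey bar region\n",g[120:172:3,508:548:2])
E
```

```text
corner [387 209] [ 0.4682 -0.0349  0.006 ]
corner [241 213] [0.4599 0.238  0.006 ]
corner [227  67] [0.7122 0.2438 0.006 ]
corner [393  65] [ 0.7155 -0.0295  0.006 ]
cap [    0    75   640   325 74970] [388.42597039 287.95362145] [ 0.3637 -0.3316  0.088 ]
grey bar region
 [[ 50  55  56  53  52  55  52  51  54  48  48  55  53  53  51 108 106 107
  109 103]
 [ 51  57  52  54  53  56  48  54  52  47  52  54  56  51  71 107 105 106
  109 102]
 [ 52  56  56  51  55  54  51  55  53  49  53  54  55  52  85 106 104 107
  108  99]
 [ 54  57  55  52  55  51  51  55  52  50  54  54  56  58 108 106 104 110
  103 103]
 [ 56  54  54  52  55  49  53  52  50  52  51  54  53  71 107 105 105 108
   99 105]
 [ 55  54  50  54  55  50  55  51  48  53  52  54  55  90 106 104 107 105
  100 104]
 [ 56  55  52  54  53  49  54  49  52  52  55  54  59 111 109 108 108 103
  106 107]
 [ 54  53  51  54  51  52  54  53  50  54  54  53  75 114 113 113 106 104
  105 109]
 [ 54  51  52  57  48  56  52  50  51  52  54  53  97 112 113 112 103 105
  105 110]
 [ 53  50  53  53  49  54  52  50  52  54  55  60 117 116 117 106 109 104
  106 110]
 [ 55  51  55  53  49  54  51  52  53  53  55  79 117 115 115 104 107 103
  110 106]
 [ 53  53  55  49  55  52  55  51  53  56  55 108 118 116 110 105 104 106
  110 101]
 [ 51  54  54  50  54  52  55  51  51  53  60 117 114 116 108 109 103 108
  107 101]
 [ 51  55  52  50  53  52  54  52  55  54  86 117 116 112 110 107 104 109
  102 104]
 [ 52  54  51  51  52  52  54  52  54  53 107 117 115 110 110 103 106 109
   99 105]
 [ 54  54  49  54  51  53  52  54  54  62 118 117 116 113 110 101 106 104
   99 107]
 [ 54  51  48  54  49  53  50  52  53  85 118 115 116 111 106 103 108 104
  105 108]
 [ 54  51  52  51  51  55  52  54  54 108 117 116 113 112 104 105 107 102
  106 110]]
```

View pics/z.png

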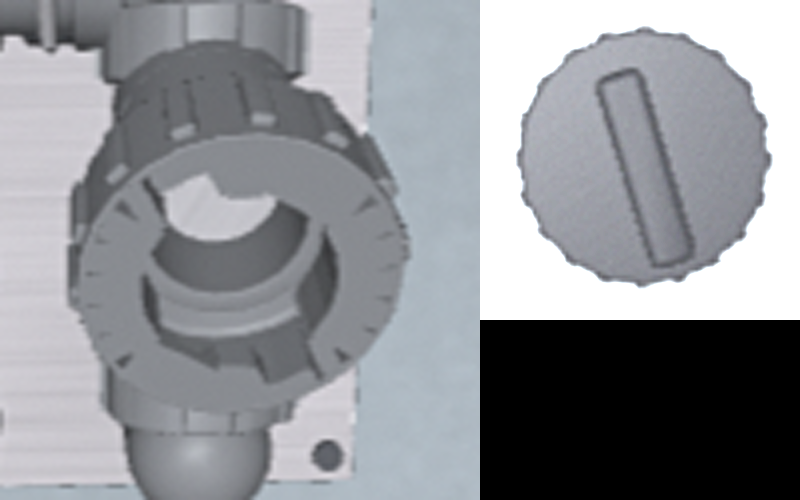

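Cap circle centre is at wrist pixel about (326,144) and the bar centre about (326.6,147.4). The plate gives a station yaw of about 0.022 rad and its size checks out (250×274). For keyway angle and mouth centre I'll take one view along the housing axis.

```bash
python3 - <<'E'
from h import *
ca=pickle.load(open("w_ca.pkl","rb"));st=pickle.load(open("w_st.pkl","rb"))
zb=lambda x,y:(285+(x-480)/4,105+y/4)
print("cap",cast(ca,*zb(644,157),.088).round(4),"bar",cast(ca,*zb(646.5,169.5),.126).round(4))
e1=cast(ca,*zb(619,77.5),.126);e2=cast(ca,*zb(674,261.5),.126);print("bar",e1.round(4),e2.round(4),np.linalg.norm(e1-e2),np.degrees(np.arctan2(*(e1-e2)[1::-1])))
print("rim",cast(st,300+242/4,90+273/4,.183).round(4),"stem",cast(st,270,135,.13).round(4),"tip",cast(st,189,138.5,.124).round(4))
# camera pose in tool frame
Rt=Ro.from_rotvec(bot.current_tool_rot()).as_matrix();c=np.array(ca["R"]);o=-c.T@ca["t"]
oc=Rt.T@(o-bot.current_ee_pos());Rc=Rt.T@c.T;print("cam in tool",oc.round(4),Rc.round(3).tolist())
yaw=.022;X=np.array([np.cos(yaw),np.sin(yaw),0]);n=-np.sin(np.radians(25))*X+np.array([0,0,np.cos(np.radians(25))])
m=np.array([.591,.043,.183])
for s in(1,-1):
    # camera z=-n ; camera x = image right = -s*Y
    Y=np.cross([0,0,1],X);cz=-n;cx=-s*Y;W=np.c_[cx,np.cross(cz,cx),cz]
    T=W@Rc.T;p=m+.27*n-T@oc;j=bot.inverse_kinematics(p,Ro.from_matrix(T).as_rotvec());print(s,p.round(3),T[:,2].round(2),j)
    if j is not None and s==1 or (s==-1 and j is not None and not done):
        bot.goto(p,Ro.from_matrix(T).as_rotvec());c=snap("wrist","w_n");done=1
        print(bot.current_clock());a=c["pixels"];u,v=proj(c,m);print(u,v);u,v=int(u),int(v)
        cr=a[max(0,v-75):v+75,u-90:u+90];print(max(0,v-75),u-90);cv2.imwrite("pics/nz.png",cv2.convertScaleAbs(cv2.resize(cr,None,fx=4,fy=4,interpolation=cv2.INTER_CUBIC),alpha=1.3));break
    done=0
E
```

```text
cap [ 0.5716 -0.2384  0.088 ] bar [ 0.5709 -0.2383  0.126 ]
bar [ 0.5967 -0.2303  0.126 ] [ 0.544  -0.2466  0.126 ] 0.05520703119244572 17.254732371125147
rim [0.5841 0.0429 0.183 ] stem [0.6084 0.1572 0.13  ] tip [0.6033 0.2683 0.124 ]
cam in tool [ 0.0735  0.0008 -0.17  ] [[-0.001, -0.965, -0.261], [1.0, -0.0, -0.001], [0.001, -0.261, 0.965]]
1 [0.53  0.042 0.25 ] [ 0.64  0.01 -0.76] [-0.26079777 -0.55403356  2.28411034  0.26657845  0.7484383   1.15408199]
4.9083
318.8463367701478 202.21293289954977
127 228
```

View pics/nz.png

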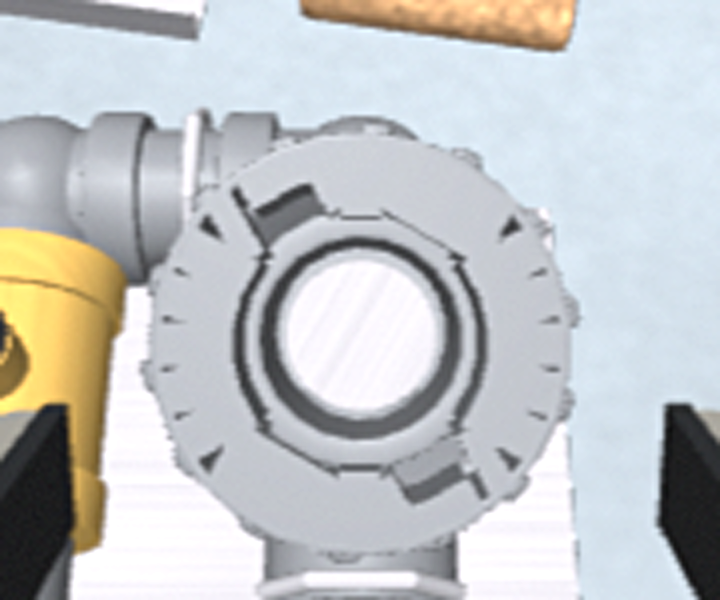

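The axial view shows the rim centre at crop (360,345), which is full-image (318,213). The keyways are at crop (274,189) and (447,497), i.e. 120° and −60° in the image, so the bar line locks at 60° in the image. Next I'll triangulate and check the arm's reach.

```bash
cat >> h.py <<'E'
yaw=.022;X=np.array([np.cos(yaw),np.sin(yaw),0]);Y=np.array([-np.sin(yaw),np.cos(yaw),0]);Z=np.array([0,0,1.])
n=-np.sin(np.radians(25))*X+np.cos(np.radians(25))*Z;U=np.cross(n,-Y)
def inpl(deg): a=np.radians(deg);return np.cos(a)*-Y+np.sin(a)*U
E
python3 - <<'E'
from h import *
st=pickle.load(open("w_st.pkl","rb"));wn=pickle.load(open("w_n.pkl","rb"));T=pickle.load(open("cams.pkl","rb"))["top"]
ps=[(st,(360.5,158.25)),(wn,(318,213.25))]
P=[np.diag([1,1,1])@np.array([[c["fx"],0,c["cx"]],[0,c["fy"],c["cy"]],[0,0,1]])@np.c_[c["R"],c["t"]] for c,_ in ps]
x=cv2.triangulatePoints(P[0],P[1],np.array(ps[0][1]),np.array(ps[1][1])).ravel();m=x[:3]/x[3]
print("U",U,"tri",m.round(4),"plane",cast(wn,318,213.25,.183).round(4),cast(st,360.5,158.25,.183).round(4))
a=np.array([cast(wn,318+s*210/4,213.25,.183) for s in(-1,1)]);print("dia",np.linalg.norm(a[0]-a[1]))
m=cast(wn,318,213.25,.183)
bar=np.array([np.cos(np.radians(17.25)),np.sin(np.radians(17.25)),0]);k=np.array([.5712,-.2384,0])
for s in(1,-1):
    print("grasp",s,np.round(bot.inverse_kinematics(k+[0,0,.092],rv(s*bar,-Z)),2))
    for d in(120,90,60):
        for dep in(.1,-.08):
            j=bot.inverse_kinematics(m+(dep+.092)*n,rv(s*inpl(d),-n));print(s,d,dep,None if j is None else np.round(j,2))
E
```

```text
U [0.90608847 0.01993716 0.42261826] tri [0.5831 0.0427 0.1762] plane [0.5799 0.0435 0.183 ] [0.5841 0.0429 0.183 ]
dia 0.09536309790563735
grasp 1 [-0.59  0.39  1.57 -0.    1.18  0.68]
1 120 0.1 [-0.23 -0.48  1.94  0.11  1.26  0.78]
1 120 -0.08 [-0.18 -0.16  2.02  0.11  0.86  0.79]
1 90 0.1 [-0.23 -0.48  1.94  0.11  1.26  1.31]
1 90 -0.08 [-0.18 -0.16  2.02  0.11  0.86  1.31]
1 60 0.1 [-0.23 -0.48  1.94  0.11  1.26  1.83]
1 60 -0.08 [-0.18 -0.16  2.02  0.11  0.86  1.83]
grasp -1 [-0.59  0.39  1.57 -0.    1.18 -2.46]
-1 120 0.1 [-0.23 -0.48  1.94  0.11  1.26 -2.36]
-1 120 -0.08 [-0.18 -0.16  2.02  0.11  0.86 -2.36]
-1 90 0.1 [-0.23 -0.48  1.94  0.11  1.26 -1.83]
-1 90 -0.08 [-0.18 -0.16  2.02  0.11  0.86 -1.83]
-1 60 0.1 [-0.23 -0.48  1.94  0.11  1.26 -1.31]
-1 60 -0.08 [-0.18 -0.16  2.02  0.11  0.86 -1.31]
```

Mouth is at about (0.5805, 0.0433, 0.183); the nearly vertical view's ellipse bias explains its 3 mm difference. Now the grasp.

```bash
cat >> h.py <<'E'
m=np.array([.5806,.0433,.183]);bar=np.array([np.cos(np.radians(17.25)),np.sin(np.radians(17.25)),0]);k=np.array([.5712,-.2384,0])
def F(tag=""): print(tag,bot.current_clock(),"F",np.round(bot.current_contact_force(),1),"M",np.round(bot.current_ft_torque(),2),"p",np.round(bot.current_ee_pos(),4))
E
python3 - <<'E'
from h import *
r=rv(-bar,-Z)
bot.goto(k+[0,0,.26],r);bot.set_gripper(.5);bot.line_to(k+[0,0,.092],max_speed=.12);F("down")
bot.set_gripper(0,60);F("grip");print(bot.current_opening(),bot.current_grip_force())
bot.line_to(k+[0,0,.33],max_speed=.2);F("up");print(bot.current_opening())
snap("top","t1");snap("scene","s1")
c=snap("wrist","w1")
cv2.imwrite("pics/l1.png",np.vstack([np.hstack([cv2.imread("pics/s1.png")[130:330,150:450],cv2.imread("pics/t1.png")[130:330,250:550]]),np.hstack([c["pixels"][170:370,150:450],c["pixels"][0:200,150:450]])]))
E
```

```text
down 10.2917 F [ 0.6 -0.2  0.9] M [ 0.01  0.03 -0.02] p [ 0.5718 -0.2388  0.093 ]
grip 10.875 F [-1.1  0.8  0.1] M [0.05 0.02 0.02] p [ 0.5712 -0.2384  0.092 ]
0.14845758187718003 59.9850332736969
up 12.2167 F [-0.4 -0.1 -1.3] M [-0.01 -0.02 -0.04] p [ 0.5707 -0.2381  0.3283]
0.14189471439429108
```

View pics/l1.png

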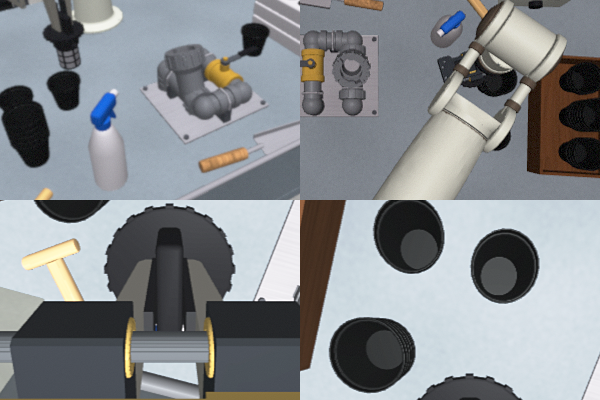

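The cartridge is held square: the bar's 13–14 mm opening fits, and the cap edge appears where expected (v≈175) in the wrist view. Pots are undisturbed. Inserting in steps with force checks.

```bash
python3 - <<'E'
from h import *
r=rv(-inpl(120),-n)
bot.goto(m+(.05+.092)*n,r);bot.hold(.15);F("pre");f0=np.array(bot.current_contact_force())
for d in (-.03,-.046,-.051,-.054,-.057,-.060,-.064):
    bot.line_to(m+(d+.092)*n,max_speed=.08 if d>-.05 else .04)
    f=np.array(bot.current_contact_force())-f0
    print(d,round(bot.current_clock(),2),"lat Y,U,n",np.round([f@Y,f@U,f@n],1),np.round(bot.current_ft_torque(),2))
    if np.linalg.norm(f)>15: print("STOP");break
E
```

```text
pre 13.625 F [-0.5 -0.5 -0.6] M [ 0.07  0.36 -0.02] p [0.5213 0.0409 0.3121]
-0.03 14.78 lat Y,U,n [-0.3  0.8 -1.2] [ 0.08  0.41 -0.03]
-0.046 15.12 lat Y,U,n [ 0.1  0.4 -0.9] [ 0.04  0.4  -0.04]
-0.051 15.4 lat Y,U,n [-0.2  0.7 -1.3] [0.02 0.39 0.02]
-0.054 15.65 lat Y,U,n [ 0.5  0.4 -0.7] [ 0.01  0.39 -0.01]
-0.057 15.9 lat Y,U,n [-0.   0.1 -0.8] [0.07 0.37 0.  ]
-0.06 16.15 lat Y,U,n [ 0.1 -0.1 -1.3] [ 0.02  0.4  -0.04]
-0.064 16.4 lat Y,U,n [1.3 1.2 1.8] [0.09 0.24 0.03]
```

No contact until the follower meets it at about 62 mm, exactly as specified, so the lugs are in the keyways. Push home and turn.

```bash
python3 - <<'E'
from h import *
def S(t):
    f=np.array(bot.current_contact_force());M=np.array(bot.current_ft_torque())
    print(t,round(bot.current_clock(),2),"Y,U,n",np.round([f@Y,f@U,f@n],1),"Mn",round(M@n,2),"foot",np.round((np.array(bot.current_ee_pos())-m)@n-.092,4));return np.linalg.norm(f),abs(M@n)
ok=True
for d in(-.070,-.075,-.0782):
    bot.line_to(m+(d+.092)*n,max_speed=.04);f,_=S(d)
    if f>35: ok=False;break
if ok:
    for a in range(112,59,-8):
        if a<66: a=60
        bot.line_to(m+(-.0782+.092)*n,rv(-inpl(a),-n));f,M=S(a)
        if f>40 or M>1.2: print("STOP");break
c=snap("wrist","w2")
E
```

```text
-0.07 16.7 Y,U,n [ 0.8 -0.5  5.3] Mn -0.04 foot -0.0697
-0.075 16.98 Y,U,n [-0.   0.   6.3] Mn -0.02 foot -0.0745
-0.0782 17.23 Y,U,n [ 0.4 -1.5  8.6] Mn -0.02 foot -0.0775
112 17.52 Y,U,n [-0.1 -0.8  8.7] Mn -0.14 foot -0.0774
104 17.81 Y,U,n [ 0.6 -1.3  9. ] Mn -0.1 foot -0.0774
96 18.1 Y,U,n [ 1.1 -1.4  8.8] Mn -0.06 foot -0.0773
88 18.39 Y,U,n [ 1.3 -0.6  8.9] Mn -0.1 foot -0.0773
80 18.68 Y,U,n [ 0.1 -1.   7.8] Mn -0.1 foot -0.0773
72 18.98 Y,U,n [ 1.3 -0.7  8.9] Mn 0.01 foot -0.0773
60 19.33 Y,U,n [-0.2 -1.   7.4] Mn -0.05 foot -0.0773
```

It turned freely to 60°. Now I'll ease it up into the notches, probe the roof, and release.

```bash
python3 - <<'E'
from h import *
def S(t):
    f=np.array(bot.current_contact_force());M=np.array(bot.current_ft_torque())
    print(t,round(bot.current_clock(),2),"Y,U,n",np.round([f@Y,f@U,f@n],1),"Mn",round(M@n,2),"foot",np.round((np.array(bot.current_ee_pos())-m)@n-.092,4));return f@n
r=rv(-inpl(58.5),-n)
bot.line_to(m+(-.0782+.092)*n,r);S("turn")
for d in(-.075,-.072,-.0705,-.0695,-.069):
    bot.line_to(m+(d+.092)*n,max_speed=.03)
    if S(d)<-4: break
    if d==-.0705: bot.hold(.1)
E
```

```text
turn 19.63 Y,U,n [ 1.1 -1.   8.7] Mn -0.03 foot -0.0773
-0.075 19.89 Y,U,n [ 0.6 -0.4  8.3] Mn -0.0 foot -0.0741
-0.072 20.14 Y,U,n [ 0.6 -0.   5.9] Mn 0.04 foot -0.0713
-0.0705 20.39 Y,U,n [0.3 3.  2.9] Mn 0.04 foot -0.0703
-0.0695 20.74 Y,U,n [ -0.3   6.2 -10.3] Mn 0.06 foot -0.0702
```

It stops dead at a foot depth of 70.2 mm, which is the notch roof, so it is locked. I'll release, back off along the axis and check it by eye.

```bash
python3 - <<'E'
from h import *
bot.line_to(m+(-.0705+.092)*n,max_speed=.03);bot.set_gripper(.5);F("open")
bot.line_to(m+(.05+.092)*n,max_speed=.15);F("back")
oc=np.array([.0735,.0008,-.17]);Rc=np.array([[-.001,-.965,-.261],[1,0,-.001],[.001,-.261,.965]])
# station view as before (tool pointing down), camera toward +y side, gives lever and cartridge
st=np.array([.57,.25,.34]);bot.goto(st,rv(Y,-Z));c=snap("wrist","w3");F()
print(proj(c,m),proj(c,np.array([.608,.157,.13])))
cv2.imwrite("pics/w3z.png",cv2.resize(c["pixels"][:300,120:520],None,fx=2,fy=2))
E
```

```text
open 21.625 F [-0.1 -0.5 -0.1] M [0.02 0.23 0.02] p [0.5714 0.0431 0.2024]
back 22.575 F [-0.8 -0.3  0.3] M [-0.    0.25  0.01] p [0.5203 0.042  0.3105]
 23.95 F [-0.3 -0.2 -0.6] M [-0.1   0.09  0.02] p [0.57   0.2494 0.3399]
[323.75819887 339.86331713] [344.94905057 244.49729318]
```

View pics/w3z.png

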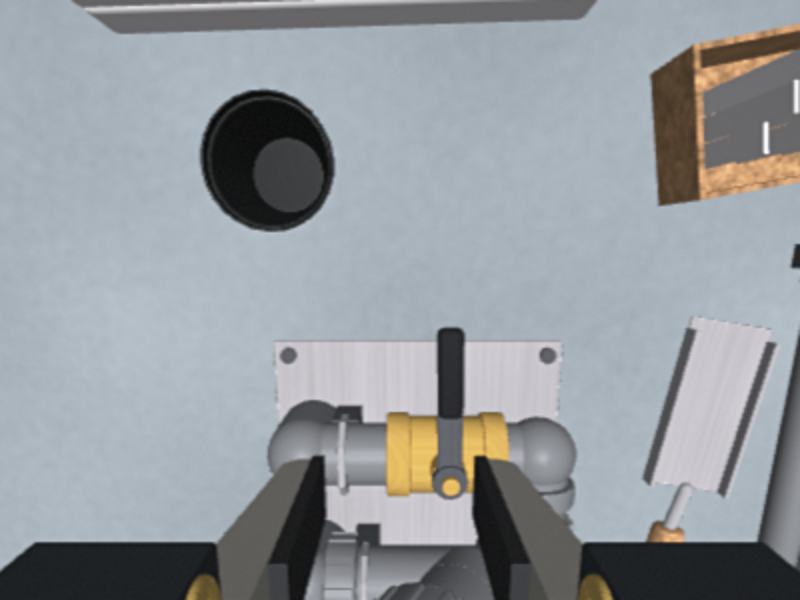

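The lever points straight across the pipe: tip at crop (451,329), stem at (450,484). I'll measure those and check the cartridge in the scene camera before opening.

```bash
python3 - <<'E'
from h import *
c=pickle.load(open("w3.pkl","rb"))
s=cast(c,345,242,.13);t=cast(c,345.5,164.5,.124);print("stem",s.round(4),"tip",t.round(4),np.linalg.norm((t-s)[:2]))
c=snap("scene","s2");print("bar top expected",[proj(c,m+(.126-.07)*n+q*.029*inpl(60)).round(1) for q in(-1,1)],"rim",proj(c,m).round(1))
cv2.imwrite("pics/s2z.png",cv2.resize(c["pixels"][150:280,270:430],None,fx=4,fy=4,interpolation=cv2.INTER_CUBIC))
E
```

```text
stem [0.6079 0.1608 0.13  ] tip [0.6042 0.2682 0.124 ] 0.10748035402415013
bar top expected [array([327.3, 155.9]), array([326.8, 159.8])] rim [332.  179.2]
```

View pics/s2z.png

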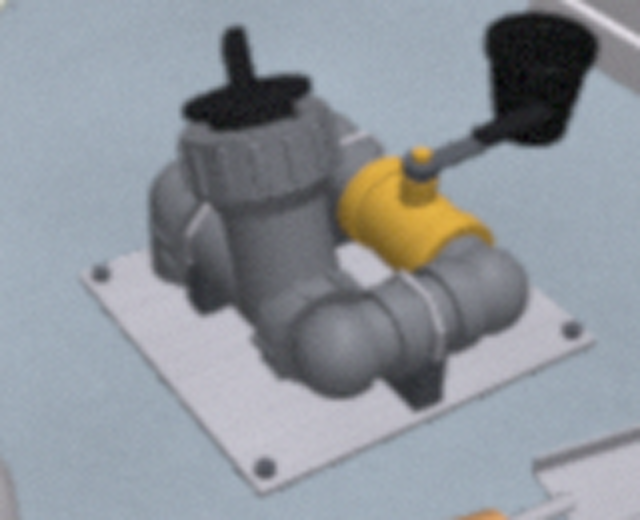

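The cartridge sits straight, cap just off the rim, and the bar appears end-on at (329,157) as predicted for locked. Now I'll swing the lever with closed fingers.

```bash
python3 - <<'E'
from h import *
s=np.array([.608,.158,0]);th0=.02
def P(th,gap=0,r=.085):
    a=th+yaw;d=np.array([-np.sin(a),np.cos(a),0]);q=np.array([np.cos(a),np.sin(a),0])
    return s+r*d+(.009+.018*np.cos(th)+.010*np.sin(th)+gap)*q+[0,0,.114]
bot.set_gripper(0,20);p=P(0,.02)
bot.line_to([p[0],p[1],.25],max_speed=.25);bot.line_to(p,max_speed=.15);F("low")
for th in np.r_[0:1.5:.1,1.5,1.54,1.57,1.6]:
    bot.line_to(P(th),max_speed=.08);f=np.array(bot.current_contact_force())
    if th>1.3 or th<.35 or np.linalg.norm(f)>10: F(round(th,2))
    if np.linalg.norm(f)>18: print("STOP",th);break
bot.line_to(P(th,.04),max_speed=.1);q=bot.current_ee_pos();bot.line_to([q[0],q[1],.34],max_speed=.2);F("clear")
bot.goto([.45,.3,.34],rv(Y,-Z))
c=snap("scene","s3");w=snap("top","t3")
cv2.imwrite("pics/s3z.png",np.hstack([cv2.resize(c["pixels"][150:280,270:430],(640,520))[:, :400],cv2.resize(w["pixels"][130:260,220:320],(400,520))]))
E
```

```text
low 26.475 F [ 0.4 -0.   0.7] M [-0.05  0.09  0.01] p [0.6541 0.2442 0.1157]
0.0 26.875 F [-0.4 -0.6  0.4] M [-0.1   0.09  0.  ] p [0.6336 0.2437 0.115 ]
0.1 27.125 F [-0.1 -0.5  0.5] M [-0.13  0.01 -0.02] p [0.6257 0.2459 0.1144]
0.2 27.375 F [ 1.  -0.9  0.1] M [-0.11 -0.09  0.01] p [0.6176 0.2472 0.1143]
0.3 27.6333 F [ 1.4 -0.   1.2] M [-0.13 -0.14  0.03] p [0.6088 0.2479 0.1142]
1.4 30.5917 F [-0.1 -0.3  0.4] M [-0.12  0.08  0.01] p [0.5268 0.1919 0.1138]
1.5 30.875 F [ 0.5  0.8 -0.2] M [-0.09  0.07  0.05] p [0.5237 0.1817 0.1139]
1.54 31.125 F [ 0.6 -0.4 -0.6] M [-0.    0.02 -0.01] p [0.5229 0.178  0.1139]
1.57 31.375 F [ 2.5  7.9 -1.4] M [ 1.36 -0.33  0.04] p [0.5228 0.1771 0.114 ]
1.6 31.625 F [ 4.2 17.5 -5.3] M [ 3.14 -0.73  0.01] p [0.5228 0.1768 0.1141]
STOP 1.6
clear 33.4583 F [ 0.5 -0.6  0. ] M [-0.07  0.07  0.05] p [0.5194 0.2116 0.3384]
```

View pics/s3z.png

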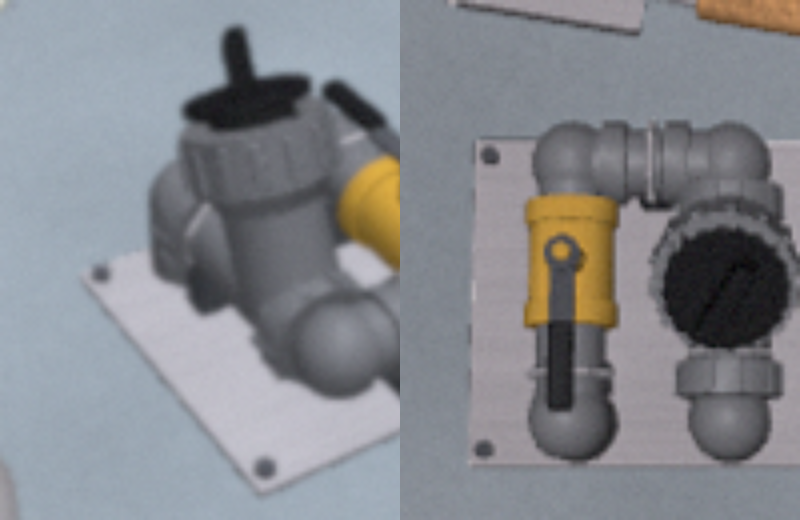

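The lever lies in line with the pipe, from (562,250) to (560,408), at its stop. The cartridge is still seated, with its bar at 60° in the top view, and the arm is clear. Handing in.

```bash
python3 -c "
from h import *
print(bot.job_done(),bot.current_clock())"
```

```text
the job is handed in; nothing more can be done
the job is handed in; nothing more can be done
```

The cartridge is locked in the filter housing, the valve lever is open against its stop, no contact with the pots or spray bottle was seen, and the job was handed in at about 35 s; no verdict was returned.

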